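# Let the bead into the lever-lid box and ease the lid shut

## Task

Press the red lever pad of the blue bead box all the way down with the fingertips so that the lid swings wide open, and keep it down until the orange bead has rolled from the chute into the box. Then let the lever come up slowly so that the lid eases shut without slamming, and leave the lever. Work only by pressing the lever: do not touch the lid or the bead, and leave the loupe, the bur block and the ring clamp where they are.

Things in the scene. Friction and masses are not known exactly. Their poses are not given: they have to be found in the camera images.
- bead_box: Fixed blue metal box 140 (x) x 120 (y) x 100 mm high, walls 4 mm, open under its lid. Origin: centre of its underside on the table; x points from the chute side to the lid's hinge side, z up. An aluminium chute 42 mm wide, at most 115 mm high, enters the middle of the -x wall from x = -170 mm. Soft floor inside 15 to 27 mm high. The lever is beside it at y = -150 mm.
- lid_panel: The lid: clear panel in an aluminium frame, 148 x 128 x 6 mm, lying 105 mm high when shut; a 28 mm wide lip hanging 41 mm down at its -x edge shuts the chute. Wide open it reaches 240 mm above the table. Origin: middle of its hinge line (box frame x 70, y 0, z 105 mm). Not to be touched by the robot.
- lid (a joint): Lid angle in rad: 0 shut, 1.04 wide open (it swings up about the box's y axis, the -x edge rising). Geared to the lever: lid angle = 2 x lever angle. It falls shut by its own weight, fast, as soon as the lever is let go from any angle; it has no damper.
- lever (a joint): Lever angle in rad: 0 up (lid shut), 0.52 at its lower stop (lid wide open). The lever carries the lid's weight (about 0.25 kg), so the pad pushes up with about 1 to 3 N all the way and follows the finger up.
- lever_pad (a point): Centre of the top face of the red plastic pad at the lever's end, 44 (along lever) x 32 x 8 mm. Lever up: box frame x -108, y -150, z 126 mm, sloping up towards -x by 0.30 rad. At the lower stop: 77 mm lower, sloping down towards -x by 0.22 rad. It moves on a circle of 150 mm radius about lever_pivot. Nothing stands within 85 mm to either side of it.
- lever_pivot (a point): Point on the lever's pivot axis (parallel to the box's y axis), in the lever's middle plane: box frame x 34, y -150, z 78 mm.
- bead_center (a point): Centre of the orange bead, a ball of 24 mm diameter, 20 g. It starts in the chute resting against the lid's lip, and rolls into the box by itself, in about a second, once the lid is up.
- loupe: Brass folding loupe, about 65 x 28 x 22 mm, loose, lying in front of the lever and chute (box frame about x -210, y -85 mm). Origin: underside. Leave alone.
- bur_block: Wooden block with steel burs standing in it, 60 x 45 x 70 mm high overall, loose, beyond the lever (box frame about x -40, y -280 mm). Origin: centre of underside. Leave alone.
- ring_clamp: Red-brown ring clamp with a clear middle, 120 x 26 x 22 mm, lying loose on the other side of the chute from the lever (box frame about x -110, y 125 mm). Origin: underside. Leave alone.
- bead: The bead itself (its origin rolls with it; use bead_center for its place). Not to be touched by the robot.

How it is judged:
By the outcome, as a careful person would: the job done as asked, in the order asked, and still so for the second after the job is handed in, with the robot touching nothing.
It also fails if it takes over 42 s, if anything falls off the work surface, if the arm or the gripper's body presses on something with over 40 N, if the wrist force passes 120 N, or if a joint passes its speed limit or range.

## Robot

A 7-joint arm with a two-finger parallel gripper is mounted at the origin on the work surface. World frame = base frame: x ahead of the robot, y to its left, z up, the work surface at z = 0. Lengths are in m, angles in rad, forces in N, time in s.
With the tool pointing down it reaches from about 0.425 to 0.925 m from the base axis. Payload 6.8 kg.
Tool frame: the origin (TCP) lies on the centre line of the jaws, within the pads' length; the fingertips stand 19 mm ahead of it and the grasp point (between the pads) is the TCP; z points along the fingers, y is the line along which they close (so a half turn about z gives the same grasp; the last joint's range is limited). The gripper opens to 85 mm and grips with 20 to 120 N. Pads are 22 mm wide; open, the fingers measure 114 mm over their backs; the gripper's body (76 mm by 85 mm) begins 54 mm behind the grasp point. The pads swing forward as they close: fully open they stand 13 mm farther back than shut.
Start: joints at [-1.288, 0.477, 0.022, 1.555, -0.011, 1.109, -0.083], TCP at [0.257, 0.624, 0.25] pointing down, gripper open.
Joint ranges: [-2.96, 2.96], [-0.34, 2.1], [-1.41, 1.46], [0.24, 2.44], [-1.37, 4.51], [0.17, 1.92], [-2.96, 2.96]. Speed limits (rad/s): [2.39, 2.39, 3.14, 3.14, 3.14, 3.14, 3.14].

## Interface

Orientations are given as a rotation vector (axis times angle).
In Python, from bench import r gives the robot as it stands. The module is installed in compiled form; this text tells all that it offers.
- The arm moves only by the tool arm_command, never from a script. Its argument "rows" is a list of rows, each an object of numbers: "fingers": the opening, from -1 (shut) to 1 (fully open); "x", "y", "z": the shift along the tool's x, y, z in m; "ax", "ay", "az": the turn, a rotation vector about the tool's x, y, z in degrees. In form: [{"fingers": .., "x": .., "y": .., "z": .., "ax": .., "ay": .., "az": ..}, ...]. A call has 1 to 10 rows; each row shifts and turns the commanded pose from where the row before left it, along the tool's axes as they then stand; what a row does not reach is not made up. A row lasts 1/12 s, in which the tool goes at most 41.7 mm and 7.16 degrees, less where a joint would pass 70% of its speed; a pose out of reach is approached as far as the arm can. A call is refused whole if a number of a shift passes 0.0417 or a number of a turn 7.16, either way. A call with a gripper value outside its range is refused whole. The fingers move at their own pace and stop on an object; "grip_force" is the grip in N (left out, the last holds). Time passes only in rows, so rows that do not move let the fingers close. It gives the time, the measured TCP pose, the force, the opening and the grip force at its end, in the units of the state.
- r.get_obs(): the state, without advancing time (a new reading comes with each control period).
- r.grab_frame(name): name is "scene" or "top" or "wrist"; returns a dict with "frame" (420x560x3 uint8, red, green, blue), "depth" (420x560 float32, m along the optical axis (not along the pixel's ray), 0 where there is no reading), "K" (3x3 intrinsics, pixels), "distortion" ([k1, k2, p1, p2, k3] as OpenCV has them; the pictures are not rectified), "world_from_camera" (4x4, takes a point from camera to world coordinates). Camera axes: x right, y down, z forward; pixel columns grow to the right and rows downward; lengths in m; the calibration is good to about 2 mm. A picture is of the moment at which its call begins.
- r.hand_in(): hands the job in; it is judged then, once.
The state is a dict: "clock": time; "joints": joint angles; "qvel": joint speeds; "tau": joint torques, N m; "tcp_pos": TCP position; "orientation": TCP orientation; "contact_force": force on the tool from outside, world axes, zero at the start; "moment": the same for the moment, N m; "grip_width": finger opening in m; "gripper_force": force on a finger pad.
Only numpy, scipy, OpenCV 4.12 (cv2) and the standard library are available. Lean on these libraries where they do the work, as an engineer would, in place of code of your own. Each camera call takes 0.05 s, during which the arm holds its last target. There are 200 camera calls.

## Working session

There is one attempt and no reset: what is moved stays moved. The work goes in short steps, Python scripts to look and compute and a tool call to move; the robot and the scene stay as the last step left them, time stands still between calls to the robot, and variables do not carry over. Pictures are saved under pics/ and viewed, at most 10 in all, crops included, and the job is handed in when it is done.

Besides the shell and the picture viewer there is one more tool, called as name([rows], argument=value, ...), one row to a line, values as JSON. arm_command: Moves the arm, as the interface text tells. Its arguments: {"type":"object","properties":{"rows":{"type":"array"},"grip_force":{"type":"number"}},"required":["rows"]}

```bash
mkdir -p pics; cat > h.py <<'E'
import numpy as np,cv2
from bench import r
def grab(n,f):
    d=r.grab_frame(n); cv2.imwrite(f'pics/{f}.png',d['frame'][:,:,::-1]); np.savez(f'pics/{f}.npz',**{k:np.array(v) for k,v in d.items()}); return d
def cloud(d):
    h,w=d['depth'].shape; u,v=np.meshgrid(np.arange(w),np.arange(h))
    p=cv2.undistortPoints(np.stack([u,v],-1).reshape(-1,1,2).astype(float),np.array(d['K']),np.array(d['distortion'])).reshape(h,w,2)
    z=d['depth'][...,None]; P=np.concatenate([p*z,z],-1); T=np.array(d['world_from_camera']); return P@T[:3,:3].T+T[:3,3]
def red(d):
    hsv=cv2.cvtColor(d['frame'],cv2.COLOR_RGB2HSV); H,S,V=[hsv[...,i].astype(int) for i in range(3)]
    return ((H<6)|(H>174))&(S>150)&(V>80)&(d['depth']>0), (H>100)&(H<125)&(S>110)&(V>40)&(d['depth']>0)
E
python3 - <<'E'
from h import *
a=[]
for n in('scene','top'):
    d=grab(n,n+'0'); a.append(d['frame'][:,:,::-1]); C=cloud(d)
    for m,nm in zip(red(d),('red','blue')):
        k,l,s,c=cv2.connectedComponentsWithStats(m.astype(np.uint8))
        for i in range(1,k):
            if s[i,4]>60: print(n,nm,c[i].round(),s[i,4],np.median(C[l==i],0).round(3),C[l==i].min(0).round(3),C[l==i].max(0).round(3))
cv2.imwrite('pics/both0.png',cv2.resize(np.vstack(a),(560,600)) if 0 else cv2.resize(np.hstack(a),(800,300)))
o=r.get_obs(); print(o)
E
```

```text
scene red [263. 177.] 231 [0.497 0.146 0.127] [0.474 0.13  0.117] [0.519 0.165 0.134]
scene blue [317. 205.] 387 [0.571 0.226 0.07 ] [0.548 0.215 0.008] [0.623 0.233 0.098]
scene blue [368. 232.] 1879 [0.696 0.248 0.049] [0.611 0.201 0.007] [0.714 0.32  0.101]
top red [257. 278.] 404 [0.493 0.149 0.126] [ 0.472  0.131 -0.   ] [0.514 0.166 0.134]
top blue [451.  89.] 1346 [ 0.885 -0.277  0.017] [ 0.847 -0.338 -0.002] [ 0.929 -0.228  0.022]
top blue [224. 219.] 285 [0.607 0.219 0.043] [0.55  0.204 0.005] [0.684 0.23  0.069]
{'clock': 0.1, 'joints': array([-1.28808125,  0.4777395 ,  0.02230137,  1.55633194, -0.011486  ,
        1.10930149, -0.08309121]), 'qvel': array([ 1.63143807e-03, -1.49690488e-03, -3.48764070e-05, -3.56124122e-03,
       -1.11760624e-03, -2.14712135e-03, -6.51552172e-05]), 'tau': array([ 4.86031466e-03, -5.97761965e+01,  1.61400698e+00, -2.81952685e+01,
        1.28569620e-02,  5.04866344e-03,  2.34519369e-06]), 'tcp_pos': array([0.25693478, 0.62365125, 0.24941604]), 'orientation': array([-6.09840069e-01, -3.08162065e+00,  2.57516075e-03]), 'contact_force': array([-0.62654926,  0.50798548, -0.2489683 ]), 'moment': array([-0.05713295,  0.01897474, -0.04827594]), 'gripper_force': 0.0, 'grip_width': 0.08524076328169546}
```

View pics/top0.png

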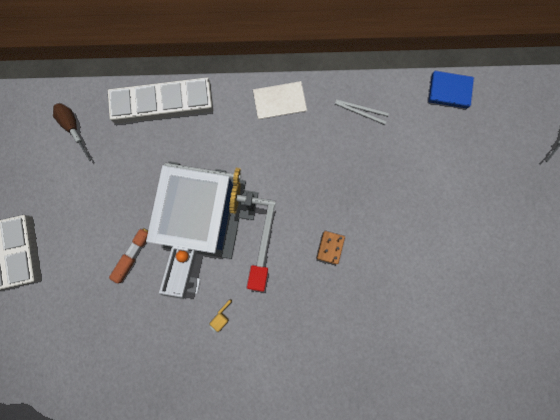

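View pics/scene0.png

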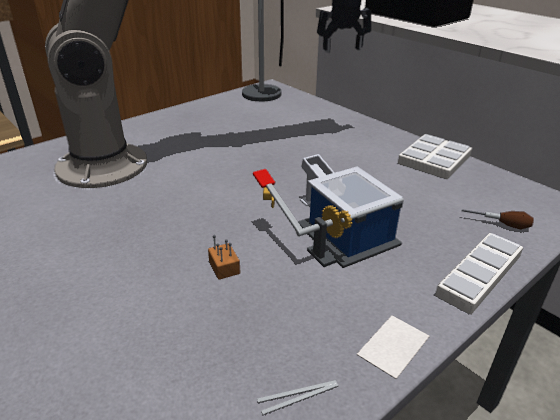

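The top view shows the bead at (182,256) in the chute, the red pad at (257,278), the loupe at (220,318) and the bur block at (331,248). The scene view shows the lever up and the lid shut. Next I'll find the box yaw from the lid and pad.

```bash
python3 - <<'E'
from h import *
from scipy.spatial.transform import Rotation as R
d=dict(np.load('pics/top0.npz')); C=cloud(d); m,_=red(d)
def rect(P):
    q=cv2.minAreaRect((P[:,:2]*1000).astype(np.float32)); print(q)
X,Y,Z=C[...,0],C[...,1],C[...,2]
lid=(Z>.1)&(Z<.116)&(X>.5)&(X<.8)&(Y>.17)&(Y<.4)
k,l,s,c=cv2.connectedComponentsWithStats(cv2.erode(lid.astype(np.uint8),np.ones((3,3))))
for i in range(1,k):
    if s[i,4]>100: print(s[i],c[i]); rect(C[l==i])
P=C[m&(Z>.11)]; rect(P); c=P.mean(0); print('pad',c, np.linalg.svd(P-c)[2])
o=r.get_obs(); M=R.from_rotvec(o['orientation']).as_matrix(); print(M.round(3))
E
```

```text
[ 147  162   85   89 5144] [188.17768274 207.25913686]
((627.1572875976562, 273.253173828125), (130.8016815185547, 155.6993408203125), 78.778564453125)
((493.283447265625, 148.34170532226562), (29.84639549255371, 41.303855895996094), 79.10751342773438)
pad [0.49302832 0.14828868 0.12590865] [[-0.93502647  0.20991124  0.28576698]
 [ 0.22096486  0.97525934  0.0066141 ]
 [-0.27730855  0.06932882 -0.95827631]]
[[-0.925  0.381 -0.001]
 [ 0.381  0.925 -0.002]
 [-0.    -0.002 -1.   ]]
```

arm_command([
  {"fingers": -1, "x": -0.02, "y": -0.0175},
  {"fingers": -1, "x": -0.0267, "y": -0.0233},
  {"fingers": -1, "x": -0.0267, "y": -0.0233},
  {"fingers": -1, "x": -0.0267, "y": -0.0233},
  {"fingers": -1, "x": -0.0267, "y": -0.0233},
  {"fingers": -1, "x": -0.0267, "y": -0.0233},
  {"fingers": -1, "x": -0.0267, "y": -0.0233},
  {"fingers": -1, "x": -0.0267, "y": -0.0233},
  {"fingers": -1, "x": -0.0267, "y": -0.0233},
  {"fingers": -1, "x": -0.0267, "y": -0.0233},
])

```text
validation failed for argument at $.ro...
```

arm_command([
  {"fingers": -1, "x": -0.02, "y": -0.0175, "z": 0, "ax": 0, "ay": 0, "az": 0},
  {"fingers": -1, "x": -0.0267, "y": -0.0233, "z": 0, "ax": 0, "ay": 0, "az": 0},
  {"fingers": -1, "x": -0.0267, "y": -0.0233, "z": 0, "ax": 0, "ay": 0, "az": 0},
  {"fingers": -1, "x": -0.0267, "y": -0.0233, "z": 0, "ax": 0, "ay": 0, "az": 0},
  {"fingers": -1, "x": -0.0267, "y": -0.0233, "z": 0, "ax": 0, "ay": 0, "az": 0},
  {"fingers": -1, "x": -0.0267, "y": -0.0233, "z": 0, "ax": 0, "ay": 0, "az": 0},
  {"fingers": -1, "x": -0.0267, "y": -0.0233, "z": 0, "ax": 0, "ay": 0, "az": 0},
  {"fingers": -1, "x": -0.0267, "y": -0.0233, "z": 0, "ax": 0, "ay": 0, "az": 0},
  {"fingers": -1, "x": -0.0267, "y": -0.0233, "z": 0, "ax": 0, "ay": 0, "az": 0},
  {"fingers": -1, "x": -0.0267, "y": -0.0233, "z": 0, "ax": 0, "ay": 0, "az": 0},
])

```text
clock: 0.93
tcp_pos: [0.4115, 0.3131, 0.2501]
orientation: [-0.61, -3.082, 0.0]
contact_force: [0.6, -0.1, -0.6]
grip_width: -0.0
gripper_force: 0.0
```

arm_command([
  {"fingers": -1, "x": -0.0278, "y": -0.0242, "z": 0, "ax": 0, "ay": 0, "az": 0},
  {"fingers": -1, "x": -0.0278, "y": -0.0242, "z": 0, "ax": 0, "ay": 0, "az": 0},
  {"fingers": -1, "x": -0.0278, "y": -0.0242, "z": 0, "ax": 0, "ay": 0, "az": 0},
  {"fingers": -1, "x": -0.0278, "y": -0.0242, "z": 0, "ax": 0, "ay": 0, "az": 0},
  {"fingers": -1, "x": -0.0278, "y": -0.0242, "z": 0, "ax": 0, "ay": 0, "az": 0},
  {"fingers": -1, "x": 0, "y": 0, "z": 0, "ax": 0, "ay": 0, "az": -5.45},
  {"fingers": -1, "x": 0, "y": 0, "z": 0.02, "ax": 0, "ay": 0, "az": -5.45},
  {"fingers": -1, "x": 0, "y": 0, "z": 0.03, "ax": 0, "ay": 0, "az": 0},
  {"fingers": -1, "x": 0, "y": 0, "z": 0.02, "ax": 0, "ay": 0, "az": 0},
  {"fingers": -1, "x": 0, "y": 0, "z": 0, "ax": 0, "ay": 0, "az": 0},
])

```text
clock: 1.77
tcp_pos: [0.4909, 0.1489, 0.1765]
orientation: [-0.314, -3.119, 0.006]
contact_force: [-0.0, -0.0, -0.8]
grip_width: 0.0001
gripper_force: 0.0
```

```bash
python3 - <<'E'
from h import *
from scipy.spatial.transform import Rotation as R
grab('scene','s1'); d=grab('wrist','w1'); 
o=r.get_obs(); print(o['tcp_pos'],o['contact_force'],R.from_rotvec(o['orientation']).as_matrix().round(3))
a=cv2.imread('pics/s1.png')[100:300,180:440]; b=cv2.imread('pics/w1.png')
cv2.imwrite('pics/c1.png',np.hstack([cv2.resize(a,(400,300)),cv2.resize(b,(400,300))]))
E
```

```text
[0.49332431 0.14987261 0.18011703] [ 0.842163   -0.07500818  0.14498031] [[-0.98   0.199 -0.001]
 [ 0.199  0.98  -0.001]
 [ 0.001 -0.001 -1.   ]]
```

View pics/c1.png

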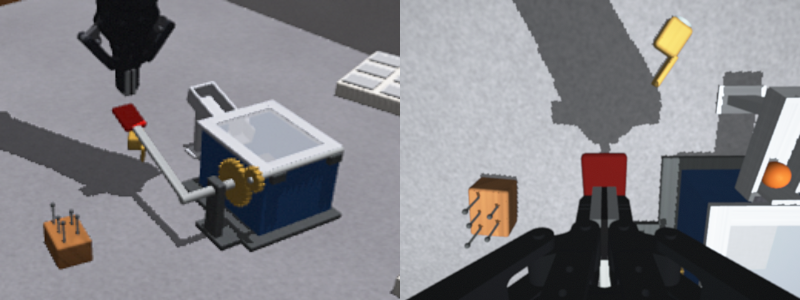

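The fingers are aligned above the pad (left crop: tips at about (128,90), pad at (128,115)), and everything else is clear. Pressing now, following the arc.

arm_command([
  {"fingers": -1, "x": 0, "y": 0, "z": 0.01, "ax": 0, "ay": 0, "az": 0},
  {"fingers": -1, "x": 0, "y": 0, "z": 0.01, "ax": 0, "ay": 0, "az": 0},
  {"fingers": -1, "x": 0, "y": 0, "z": 0.005, "ax": 0, "ay": 0, "az": 0},
  {"fingers": -1, "x": 0, "y": 0, "z": 0.004, "ax": 0, "ay": 0, "az": 0},
  {"fingers": -1, "x": 0.001, "y": 0, "z": 0.004, "ax": 0, "ay": 0, "az": 0},
  {"fingers": -1, "x": 0.001, "y": 0, "z": 0.004, "ax": 0, "ay": 0, "az": 0},
  {"fingers": -1, "x": 0.001, "y": 0, "z": 0.005, "ax": 0, "ay": 0, "az": 0},
  {"fingers": -1, "x": 0.001, "y": 0, "z": 0.005, "ax": 0, "ay": 0, "az": 0},
  {"fingers": -1, "x": 0.001, "y": 0, "z": 0.005, "ax": 0, "ay": 0, "az": 0},
  {"fingers": -1, "x": 0.001, "y": 0, "z": 0.005, "ax": 0, "ay": 0, "az": 0},
])

```text
clock: 2.7
tcp_pos: [0.4876, 0.1514, 0.1228]
orientation: [-0.314, -3.126, -0.0]
contact_force: [-1.1, 0.5, 1.4]
grip_width: -0.0003
gripper_force: 0.9
```

arm_command([
  {"fingers": -1, "x": 0.001, "y": 0, "z": 0.006, "ax": 0, "ay": 0, "az": 0},
  {"fingers": -1, "x": 0.0005, "y": 0, "z": 0.006, "ax": 0, "ay": 0, "az": 0},
  {"fingers": -1, "x": 0, "y": 0, "z": 0.006, "ax": 0, "ay": 0, "az": 0},
  {"fingers": -1, "x": 0, "y": 0, "z": 0.006, "ax": 0, "ay": 0, "az": 0},
  {"fingers": -1, "x": 0, "y": 0, "z": 0.006, "ax": 0, "ay": 0, "az": 0},
  {"fingers": -1, "x": -0.001, "y": 0, "z": 0.005, "ax": 0, "ay": 0, "az": 0},
  {"fingers": -1, "x": -0.001, "y": 0, "z": 0.004, "ax": 0, "ay": 0, "az": 0},
  {"fingers": -1, "x": -0.001, "y": 0, "z": 0.004, "ax": 0, "ay": 0, "az": 0},
  {"fingers": -1, "x": 0, "y": 0, "z": 0.002, "ax": 0, "ay": 0, "az": 0},
  {"fingers": -1, "x": 0, "y": 0, "z": 0, "ax": 0, "ay": 0, "az": 0},
])

```text
clock: 3.53
tcp_pos: [0.4896, 0.1508, 0.078]
orientation: [0.315, 3.125, -0.0]
contact_force: [-0.1, -1.2, 1.4]
grip_width: 0.0001
gripper_force: 0.6
```

arm_command([
  {"fingers": -1, "x": 0, "y": 0, "z": 0.001, "ax": 0, "ay": 0, "az": 0},
  {"fingers": -1, "x": 0, "y": 0, "z": 0.001, "ax": 0, "ay": 0, "az": 0},
  {"fingers": -1, "x": 0, "y": 0, "z": 0, "ax": 0, "ay": 0, "az": 0},
])

```text
clock: 3.78
tcp_pos: [0.4896, 0.1509, 0.0764]
orientation: [0.315, 3.125, 0.0]
contact_force: [0.3, -0.7, 0.8]
grip_width: -0.0001
gripper_force: 0.5
```

arm_command([
  {"fingers": -1, "x": 0, "y": 0, "z": 0.001, "ax": 0, "ay": 0, "az": 0},
  {"fingers": -1, "x": 0, "y": 0, "z": 0.001, "ax": 0, "ay": 0, "az": 0},
  {"fingers": -1, "x": 0, "y": 0, "z": 0.001, "ax": 0, "ay": 0, "az": 0},
  {"fingers": -1, "x": 0, "y": 0, "z": 0.001, "ax": 0, "ay": 0, "az": 0},
  {"fingers": -1, "x": 0, "y": 0, "z": 0, "ax": 0, "ay": 0, "az": 0},
])

```text
clock: 4.2
tcp_pos: [0.4892, 0.1511, 0.0721]
orientation: [-0.314, -3.126, -0.0]
contact_force: [-0.1, -0.3, 0.8]
grip_width: -0.0004
gripper_force: 0.5
```

arm_command([
  {"fingers": -1, "x": 0, "y": 0, "z": 0.001, "ax": 0, "ay": 0, "az": 0},
  {"fingers": -1, "x": 0, "y": 0, "z": 0, "ax": 0, "ay": 0, "az": 0},
])

```text
clock: 4.37
tcp_pos: [0.4892, 0.1511, 0.0711]
orientation: [-0.314, -3.126, -0.0]
contact_force: [0.4, 0.4, 0.6]
grip_width: 0.0001
gripper_force: 0.5
```

```bash
python3 - <<'E'
from h import *
grab('scene','s2'); d=grab('wrist','w2'); 
o=r.get_obs(); print(o['clock'],o['tcp_pos'],o['contact_force'])
a=cv2.imread('pics/s2.png')[100:300,180:440]; b=cv2.imread('pics/w2.png')
cv2.imwrite('pics/c2.png',np.hstack([cv2.resize(a,(400,300)),cv2.resize(b,(400,300))]))
E
```

```text
4.4667 [0.48919905 0.15106654 0.07123768] [0.13385038 0.09308157 0.57626058]
```

View pics/c2.png

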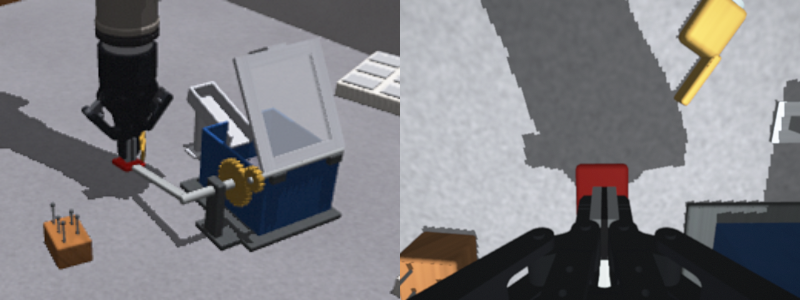

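The lid stands open (left crop, panel around (290,110)) with the tips on the pad at (127,160). The force hasn't risen yet, so I'll press on to the stop.

arm_command([
  {"fingers": -1, "x": 0, "y": 0, "z": 0.001, "ax": 0, "ay": 0, "az": 0},
  {"fingers": -1, "x": 0, "y": 0, "z": 0.001, "ax": 0, "ay": 0, "az": 0},
  {"fingers": -1, "x": 0, "y": 0, "z": 0, "ax": 0, "ay": 0, "az": 0},
])

```text
clock: 4.72
tcp_pos: [0.4895, 0.151, 0.0695]
orientation: [0.315, 3.126, 0.0]
contact_force: [0.2, -0.4, 5.4]
grip_width: -0.0
gripper_force: 2.5
```

arm_command([
  {"fingers": -1, "x": 0, "y": 0, "z": 0.0007, "ax": 0, "ay": 0, "az": 0},
  {"fingers": -1, "x": 0, "y": 0, "z": 0, "ax": 0, "ay": 0, "az": 0},
])

```text
clock: 4.88
tcp_pos: [0.4895, 0.151, 0.0692]
orientation: [0.315, 3.126, 0.001]
contact_force: [-1.4, -0.1, 10.5]
grip_width: -0.0002
gripper_force: 5.1
```

At the stop with 10 N. Holding while the bead rolls.

arm_command([
  {"fingers": -1, "x": 0, "y": 0, "z": 0, "ax": 0, "ay": 0, "az": 0},
  {"fingers": -1, "x": 0, "y": 0, "z": 0, "ax": 0, "ay": 0, "az": 0},
  {"fingers": -1, "x": 0, "y": 0, "z": 0, "ax": 0, "ay": 0, "az": 0},
  {"fingers": -1, "x": 0, "y": 0, "z": 0, "ax": 0, "ay": 0, "az": 0},
  {"fingers": -1, "x": 0, "y": 0, "z": 0, "ax": 0, "ay": 0, "az": 0},
  {"fingers": -1, "x": 0, "y": 0, "z": 0, "ax": 0, "ay": 0, "az": 0},
  {"fingers": -1, "x": 0, "y": 0, "z": 0, "ax": 0, "ay": 0, "az": 0},
  {"fingers": -1, "x": 0, "y": 0, "z": 0, "ax": 0, "ay": 0, "az": 0},
  {"fingers": -1, "x": 0, "y": 0, "z": 0, "ax": 0, "ay": 0, "az": 0},
  {"fingers": -1, "x": 0, "y": 0, "z": 0, "ax": 0, "ay": 0, "az": 0},
])

```text
clock: 5.72
tcp_pos: [0.4895, 0.151, 0.0692]
orientation: [0.315, 3.125, 0.001]
contact_force: [-2.5, -0.5, 9.2]
grip_width: -0.0001
gripper_force: 4.7
```

```bash
python3 - <<'E'
from h import *
d=grab('top','t3'); e=grab('scene','s3')
for x in(d,e):
    hsv=cv2.cvtColor(x['frame'],cv2.COLOR_RGB2HSV); H,S,V=[hsv[...,i].astype(int) for i in range(3)]
    m=(H>=4)&(H<14)&(S>180)&(V>120); k,l,s,c=cv2.connectedComponentsWithStats(m.astype(np.uint8)); C=cloud(x)
    for i in range(1,k):
        if s[i,4]>15: print(c[i].round(),s[i,4],np.median(C[l==i],0).round(3))
a=cv2.imread('pics/s3.png')[100:300,180:440]; b=cv2.imread('pics/t3.png')[140:340,100:360]
cv2.imwrite('pics/c3.png',np.hstack([cv2.resize(a,(400,300)),cv2.resize(b,(400,300))]))
E
```

```text
(no output)
```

View pics/c3.png

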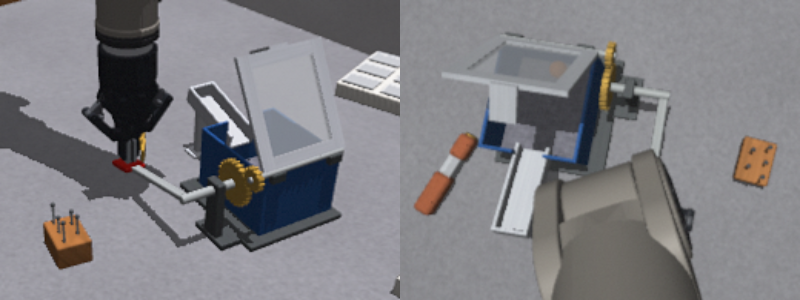

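The bead shows through the panel inside the box (right crop, (556,68)), and the chute is empty. Easing the lever up.

arm_command([
  {"fingers": -1, "x": 0, "y": 0, "z": -0.001, "ax": 0, "ay": 0, "az": 0},
  {"fingers": -1, "x": 0.0003, "y": 0, "z": -0.0015, "ax": 0, "ay": 0, "az": 0},
  {"fingers": -1, "x": 0.0003, "y": 0, "z": -0.0017, "ax": 0, "ay": 0, "az": 0},
  {"fingers": -1, "x": 0.0003, "y": 0, "z": -0.0017, "ax": 0, "ay": 0, "az": 0},
  {"fingers": -1, "x": 0.0003, "y": 0, "z": -0.0017, "ax": 0, "ay": 0, "az": 0},
  {"fingers": -1, "x": 0.0003, "y": 0, "z": -0.0017, "ax": 0, "ay": 0, "az": 0},
  {"fingers": -1, "x": 0.0003, "y": 0, "z": -0.0017, "ax": 0, "ay": 0, "az": 0},
  {"fingers": -1, "x": 0.0003, "y": 0, "z": -0.0017, "ax": 0, "ay": 0, "az": 0},
  {"fingers": -1, "x": 0.0003, "y": 0, "z": -0.0017, "ax": 0, "ay": 0, "az": 0},
  {"fingers": -1, "x": 0.0003, "y": 0, "z": -0.0017, "ax": 0, "ay": 0, "az": 0},
])

```text
clock: 6.65
tcp_pos: [0.4867, 0.1515, 0.0849]
orientation: [0.315, 3.126, 0.0]
contact_force: [0.9, -0.2, 2.3]
grip_width: 0.0006
gripper_force: 0.6
```

arm_command([
  {"fingers": -1, "x": 0, "y": 0, "z": -0.0017, "ax": 0, "ay": 0, "az": 0},
  {"fingers": -1, "x": 0, "y": 0, "z": -0.0017, "ax": 0, "ay": 0, "az": 0},
  {"fingers": -1, "x": 0, "y": 0, "z": -0.0017, "ax": 0, "ay": 0, "az": 0},
  {"fingers": -1, "x": 0, "y": 0, "z": -0.0017, "ax": 0, "ay": 0, "az": 0},
  {"fingers": -1, "x": 0, "y": 0, "z": -0.0017, "ax": 0, "ay": 0, "az": 0},
  {"fingers": -1, "x": 0, "y": 0, "z": -0.0017, "ax": 0, "ay": 0, "az": 0},
  {"fingers": -1, "x": 0, "y": 0, "z": -0.0017, "ax": 0, "ay": 0, "az": 0},
  {"fingers": -1, "x": 0, "y": 0, "z": -0.0017, "ax": 0, "ay": 0, "az": 0},
  {"fingers": -1, "x": 0, "y": 0, "z": -0.0017, "ax": 0, "ay": 0, "az": 0},
  {"fingers": -1, "x": 0, "y": 0, "z": -0.0017, "ax": 0, "ay": 0, "az": 0},
])

```text
clock: 7.48
tcp_pos: [0.4863, 0.1515, 0.1018]
orientation: [-0.314, -3.125, 0.0]
contact_force: [-0.9, 0.5, 1.4]
grip_width: 0.0002
gripper_force: 0.8
```

arm_command([
  {"fingers": -1, "x": -0.0001, "y": 0, "z": -0.0015, "ax": 0, "ay": 0, "az": 0},
  {"fingers": -1, "x": -0.0001, "y": 0, "z": -0.0015, "ax": 0, "ay": 0, "az": 0},
  {"fingers": -1, "x": -0.0001, "y": 0, "z": -0.0015, "ax": 0, "ay": 0, "az": 0},
  {"fingers": -1, "x": -0.0002, "y": 0, "z": -0.0015, "ax": 0, "ay": 0, "az": 0},
  {"fingers": -1, "x": -0.0002, "y": 0, "z": -0.0015, "ax": 0, "ay": 0, "az": 0},
  {"fingers": -1, "x": -0.0002, "y": 0, "z": -0.0015, "ax": 0, "ay": 0, "az": 0},
  {"fingers": -1, "x": -0.0002, "y": 0, "z": -0.0015, "ax": 0, "ay": 0, "az": 0},
  {"fingers": -1, "x": -0.0002, "y": 0, "z": -0.0015, "ax": 0, "ay": 0, "az": 0},
  {"fingers": -1, "x": -0.0002, "y": 0, "z": -0.0015, "ax": 0, "ay": 0, "az": 0},
  {"fingers": -1, "x": -0.0002, "y": 0, "z": -0.0015, "ax": 0, "ay": 0, "az": 0},
])

```text
clock: 8.32
tcp_pos: [0.4883, 0.1512, 0.1169]
orientation: [-0.315, -3.126, -0.0]
contact_force: [-1.0, -0.3, 2.3]
grip_width: -0.0002
gripper_force: 0.9
```

arm_command([
  {"fingers": -1, "x": -0.0002, "y": 0, "z": -0.0012, "ax": 0, "ay": 0, "az": 0},
  {"fingers": -1, "x": -0.0002, "y": 0, "z": -0.0012, "ax": 0, "ay": 0, "az": 0},
  {"fingers": -1, "x": -0.0002, "y": 0, "z": -0.0012, "ax": 0, "ay": 0, "az": 0},
  {"fingers": -1, "x": -0.0002, "y": 0, "z": -0.0012, "ax": 0, "ay": 0, "az": 0},
  {"fingers": -1, "x": -0.0002, "y": 0, "z": -0.0012, "ax": 0, "ay": 0, "az": 0},
  {"fingers": -1, "x": -0.0002, "y": 0, "z": -0.0012, "ax": 0, "ay": 0, "az": 0},
  {"fingers": -1, "x": -0.0002, "y": 0, "z": -0.0012, "ax": 0, "ay": 0, "az": 0},
  {"fingers": -1, "x": -0.0002, "y": 0, "z": -0.0012, "ax": 0, "ay": 0, "az": 0},
  {"fingers": -1, "x": -0.0002, "y": 0, "z": -0.0012, "ax": 0, "ay": 0, "az": 0},
  {"fingers": -1, "x": -0.0002, "y": 0, "z": -0.0012, "ax": 0, "ay": 0, "az": 0},
])

```text
clock: 9.15
tcp_pos: [0.4904, 0.1508, 0.1289]
orientation: [0.314, 3.126, 0.0]
contact_force: [-0.7, 0.2, 1.5]
grip_width: 0.0004
gripper_force: 0.9
```

arm_command([
  {"fingers": -1, "x": -0.0002, "y": 0, "z": -0.0008, "ax": 0, "ay": 0, "az": 0},
  {"fingers": -1, "x": -0.0002, "y": 0, "z": -0.0008, "ax": 0, "ay": 0, "az": 0},
  {"fingers": -1, "x": -0.0002, "y": 0, "z": -0.0008, "ax": 0, "ay": 0, "az": 0},
  {"fingers": -1, "x": -0.0002, "y": 0, "z": -0.0008, "ax": 0, "ay": 0, "az": 0},
  {"fingers": -1, "x": -0.0002, "y": 0, "z": -0.0008, "ax": 0, "ay": 0, "az": 0},
  {"fingers": -1, "x": -0.0002, "y": 0, "z": -0.0008, "ax": 0, "ay": 0, "az": 0},
  {"fingers": -1, "x": -0.0002, "y": 0, "z": -0.0008, "ax": 0, "ay": 0, "az": 0},
  {"fingers": -1, "x": -0.0002, "y": 0, "z": -0.0008, "ax": 0, "ay": 0, "az": 0},
  {"fingers": -1, "x": -0.0002, "y": 0, "z": -0.0008, "ax": 0, "ay": 0, "az": 0},
  {"fingers": -1, "x": -0.0002, "y": 0, "z": -0.0008, "ax": 0, "ay": 0, "az": 0},
])

```text
clock: 9.98
tcp_pos: [0.4922, 0.1504, 0.1368]
orientation: [-0.315, -3.126, -0.0]
contact_force: [-1.0, -0.4, 3.3]
grip_width: -0.0002
gripper_force: 1.0
```

arm_command([
  {"fingers": -1, "x": -0.0002, "y": 0, "z": -0.0006, "ax": 0, "ay": 0, "az": 0},
  {"fingers": -1, "x": -0.0002, "y": 0, "z": -0.0006, "ax": 0, "ay": 0, "az": 0},
  {"fingers": -1, "x": -0.0002, "y": 0, "z": -0.0006, "ax": 0, "ay": 0, "az": 0},
  {"fingers": -1, "x": -0.0002, "y": 0, "z": -0.0006, "ax": 0, "ay": 0, "az": 0},
  {"fingers": -1, "x": -0.0002, "y": 0, "z": -0.0006, "ax": 0, "ay": 0, "az": 0},
  {"fingers": -1, "x": -0.0002, "y": 0, "z": -0.0006, "ax": 0, "ay": 0, "az": 0},
  {"fingers": -1, "x": -0.0002, "y": 0, "z": -0.0006, "ax": 0, "ay": 0, "az": 0},
  {"fingers": -1, "x": -0.0002, "y": 0, "z": -0.0006, "ax": 0, "ay": 0, "az": 0},
  {"fingers": -1, "x": -0.0002, "y": 0, "z": -0.0006, "ax": 0, "ay": 0, "az": 0},
  {"fingers": -1, "x": -0.0002, "y": 0, "z": -0.0006, "ax": 0, "ay": 0, "az": 0},
])

```text
clock: 10.82
tcp_pos: [0.4942, 0.15, 0.1428]
orientation: [0.315, 3.126, 0.0]
contact_force: [-1.1, 1.3, 2.2]
grip_width: -0.0001
gripper_force: 1.0
```

arm_command([
  {"fingers": -1, "x": 0, "y": 0, "z": -0.0006, "ax": 0, "ay": 0, "az": 0},
  {"fingers": -1, "x": 0, "y": 0, "z": -0.0006, "ax": 0, "ay": 0, "az": 0},
  {"fingers": -1, "x": 0, "y": 0, "z": -0.0006, "ax": 0, "ay": 0, "az": 0},
  {"fingers": -1, "x": 0, "y": 0, "z": -0.0006, "ax": 0, "ay": 0, "az": 0},
  {"fingers": -1, "x": 0, "y": 0, "z": -0.0006, "ax": 0, "ay": 0, "az": 0},
  {"fingers": -1, "x": 0, "y": 0, "z": -0.0006, "ax": 0, "ay": 0, "az": 0},
  {"fingers": -1, "x": 0, "y": 0, "z": -0.0006, "ax": 0, "ay": 0, "az": 0},
  {"fingers": -1, "x": 0, "y": 0, "z": -0.0006, "ax": 0, "ay": 0, "az": 0},
  {"fingers": -1, "x": 0, "y": 0, "z": -0.0006, "ax": 0, "ay": 0, "az": 0},
  {"fingers": -1, "x": 0, "y": 0, "z": -0.0006, "ax": 0, "ay": 0, "az": 0},
])

```text
clock: 11.65
tcp_pos: [0.4935, 0.1499, 0.1484]
orientation: [-0.314, -3.124, 0.001]
contact_force: [-0.2, -0.1, 0.1]
grip_width: 0.0002
gripper_force: 0.0
```

Contact is gone at about z 0.148, where the lever should be fully up. A little slow clearance, then retreat and check.

arm_command([
  {"fingers": -1, "x": 0, "y": 0, "z": -0.001, "ax": 0, "ay": 0, "az": 0},
  {"fingers": -1, "x": 0, "y": 0, "z": -0.001, "ax": 0, "ay": 0, "az": 0},
  {"fingers": -1, "x": 0, "y": 0, "z": -0.002, "ax": 0, "ay": 0, "az": 0},
  {"fingers": -1, "x": 0, "y": 0, "z": -0.005, "ax": 0, "ay": 0, "az": 0},
  {"fingers": -1, "x": 0, "y": 0, "z": -0.015, "ax": 0, "ay": 0, "az": 0},
  {"fingers": -1, "x": 0, "y": 0, "z": -0.025, "ax": 0, "ay": 0, "az": 0},
  {"fingers": -1, "x": 0, "y": 0, "z": -0.025, "ax": 0, "ay": 0, "az": 0},
  {"fingers": -1, "x": 0, "y": 0, "z": -0.015, "ax": 0, "ay": 0, "az": 0},
  {"fingers": -1, "x": 0, "y": 0, "z": 0, "ax": 0, "ay": 0, "az": 0},
  {"fingers": -1, "x": 0, "y": 0, "z": 0, "ax": 0, "ay": 0, "az": 0},
])

```text
clock: 12.48
tcp_pos: [0.4945, 0.1501, 0.2386]
orientation: [0.314, 3.124, 0.002]
contact_force: [0.0, 0.5, -0.2]
grip_width: 0.0002
gripper_force: 0.0
```

```bash
python3 - <<'E'
from h import *
d=grab('top','t4'); e=grab('scene','s4')
a=cv2.imread('pics/s4.png')[100:300,180:440]; b=cv2.imread('pics/t4.png')[140:340,100:360]
cv2.imwrite('pics/c4.png',np.hstack([cv2.resize(a,(400,300)),cv2.resize(b,(400,300))]))
C=cloud(e); m,_=red(e); k,l,s,c=cv2.connectedComponentsWithStats(m.astype(np.uint8)); i=1+np.argmax(s[1:,4]); print(np.median(C[l==i],0),s[i,4],r.get_obs()['contact_force'])
E
```

```text
[0.49729736 0.1466963  0.12634108] 206 [-0.34799617 -0.17054524 -0.71832055]
```

View pics/c4.png

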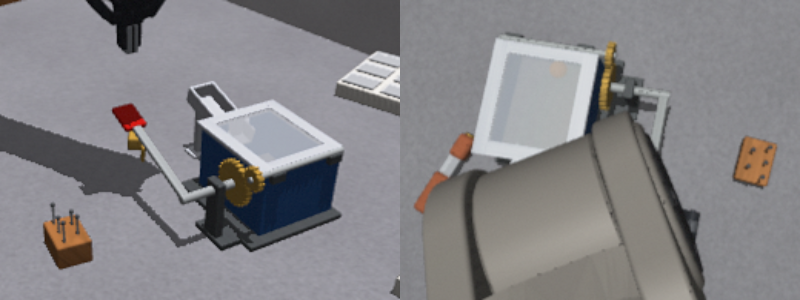

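The lid is shut and the lever up (pad at (128,117), 126 mm high). The bead is visible inside the box at (557,68), and the arm is clear.

```bash
python3 -c "
from bench import r
print(r.hand_in())"
```

```text
the job is handed in; nothing more can be done
None
```

I pressed the lever to its stop and held it until the bead rolled into the box, then eased the lid shut and left the lever up with the arm clear; the job was handed in at about 12.6 s (no verdict was returned).

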